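# Set the booklet feeder's gap: dial to its stop, three clicks back

### The arm

A 6-joint arm with a two-finger parallel gripper is mounted at the origin on the work surface. World frame = base frame: x ahead of the robot, y to its left, z up, the work surface at z = 0. Lengths are in mm, angles in rad, forces in N, time in s.
With the tool pointing down it reaches from about 350 to 1000 mm from the base axis. Payload 7.1 kg.
Tool frame: the origin (TCP) lies between the finger pads; the fingertips stand robot.tip_extent ahead of it and the grasp point (between the pads) is the TCP (robot.tip_extent is the distance from the TCP to the fingertips, in mm); z points along the fingers, y is the direction in which the jaws open and shut (so a half turn about z gives the same grasp; the last joint's range is limited). The gripper opens to 85 mm and grips with 20 to 120 N. Pads are 22 mm wide; open, the fingers measure 114 mm over their backs; the gripper's body (76 mm by 85 mm) begins 54 mm behind the grasp point. The pads swing forward as they close: fully open they stand 13 mm farther back than shut.
Start: joints at [1.214, 0.423, 1.63, -0, 1.089, -0.019], TCP at [207.101, 589.673, 250.319] pointing down, gripper open.
Joint ranges: [-3, 3], [-0.9, 2.11], [0.09, 2.58], [-1.31, 4.45], [0.11, 2.69], [-2.54, 2.54]. Speed limits (rad/s): [2.39, 2.39, 3.01, 3.14, 3.14, 3.14].

### API

Orientations are given as a unit quaternion [x, y, z, w].
In Python, from plant import robot gives the robot as it stands. The module is installed in compiled form; this text tells all that it offers.
- The arm moves only by the tool carry_out, never from a script. Its argument "plan" is a list of rows, each an object of numbers: "tx", "ty", "tz": the shift along the tool's x, y, z in mm; "twist": the turn about the tool's z in rad. In form: [{"tx": .., "ty": .., "tz": .., "twist": ..}, ...]. A call has 1 to 20 rows; each row shifts and turns the commanded pose from where the row before left it, along the tool's axes as they then stand; what a row does not reach is not made up. A row lasts 1/8 s, in which the tool goes at most 62.5 mm and 10.7 degrees, less where a joint would pass 70% of its speed; a pose out of reach is approached as far as the arm can. A call with a gripper value outside its range is refused whole. "fingers" is the closure, from 0 (fully open) to 1 (shut), set as the call begins (left out, the last holds). The fingers move at their own pace and stop on an object; "force" is the grip in N (left out, the last holds). Time passes only in rows, so rows that do not move let the fingers close. It gives the time, the measured TCP pose, the force and the opening at its end, in the units of the state.
- robot.get_state(): the state, without advancing time (a new reading comes with each control period).
- robot.get_image(name): name is "scene" or "side" or "wrist"; returns a dict with "image" (480x640x3 uint8, blue, green, red), "depth" (480x640 float32, mm along the optical axis (not along the pixel's ray), 0 where there is no reading), "mtx" (3x3 intrinsics, pixels), "k1" (the pictures are not rectified: a ray, as slopes to the right and down, at radius r is drawn at 1 + k1 r^2 times it, then the intrinsics apply), "extrinsics" (4x4, takes a point from camera to world coordinates); the wrist camera has in their place "hand_eye" (4x4, takes a point from camera to tool coordinates, whose origin is the TCP and whose axes are the flange's). Camera axes: x right, y down, z forward; pixel columns grow to the right and rows downward; lengths in mm; the calibration is good to about 2 mm. A picture is of the moment at which its call begins: read the wrist's pose just before it.
- robot.finish_job(): hands the job in, once; it reports no verdict.
The state is a dict: "time_s": time; "joint_pos": joint angles; "dq": joint speeds; "tau": joint torques, N m; "position": TCP position; "tcp_rot": TCP orientation; "contact_force": force on the tool from outside, world axes, zero at the start; "torque": the same for the moment, N m; "grip_width": finger opening in mm.
Only numpy, scipy, OpenCV 4.12 (cv2) and the standard library are available. Lean on these libraries where they do the work, as an engineer would, in place of code of your own. Each camera call takes 0.05 s, during which the arm holds its last target. There are 200 camera calls.

### The job

Set the sheet gap on the booklet feeder: with the large winged dial on its deck, turn clockwise (seen from above) all the way to its stop, then back anticlockwise by three clicks, and let go. Leave the small round speed dial beside it as it is.

Things in the scene. Friction and masses are not known exactly. Their poses are not given: they have to be found in the camera images.
- gap_dial (a joint): Angle (rad) of the large winged dial about its vertical axis: 0 at the hard clockwise stop, growing anticlockwise seen from above, to 2.51. It clicks into a detent every 24 degrees (0.419) from the stop; a white tick on its black collar marks each, that of the stop thicker and longer. A click takes about 0.1 N m; let go near a detent, it snaps in. Starts 1 to 3.5 clicks from the stop.
- gap_dial_grip (a point): Grip point on the winged dial's axis, 42 mm above the deck; turns with the dial: x along the wing to the end with the white pointer line, y across the wing (grip it so, from above), z up. The grey wing is a bar 58 mm long, 15 thick, 38 high; its top is 12 mm above this point, its foot (on an aluminium disc 62 mm across) 26 below. The fixed black collar under it is 92 mm across.
- speed_dial_mark (a point): Outer end of the white pointer line on top of the small round speed dial, 16 mm from that dial's axis; turns with it. The dial is a plain grey cylinder 34 mm across and 22 high, no wing, on a black collar 60 mm across and 6 high. It turns freely both ways and must stay as it is (a brush of up to 15 degrees is forgiven).
- feeder: Fixed booklet feeder: white housing 170 (x) by 340 (y) mm, grey deck on top 110 mm above the bench; origin on the bench under its middle, +x away from the robot, where a tray of booklets sticks out. The dials stand at x -20 mm, y +80 and -80 mm, either way round; at its stop the winged dial points along +y. A tin 18 mm high (x 45, y 0) and rollers (x 95) of the same height stand by them.

How it is judged (in metres and radians):
On the way:
1. the winged dial is turned clockwise to its stop (value of joint gap_dial below 0.087 rad), for 0.1 s.
At the end, for the whole second after the job is handed in: After having been at its clockwise stop (within 5 degrees), the winged dial rests three clicks (72 degrees, 1.257 rad, within 10 degrees) anticlockwise from the stop, at rest (value of joint gap_dial between 1.082 and 1.432 rad and velocity of joint gap_dial between -0.1 and 0.1 rad/s); the robot touches nothing.
It fails at once if the small round speed dial is turned by more than 15 degrees (distance of speed_dial_mark from where it was at the start of the episode above 0.0042 m).
It also fails if it takes over 42 s, if anything falls off the work surface, if the arm or the gripper's body presses on something with over 40 N, if the wrist force passes 120 N, or if a joint passes its speed limit or range.

## Working session

There is one attempt and no reset: what is moved stays moved. The work goes in short steps, Python scripts to look and compute and a tool call to move; the robot and the scene stay as the last step left them, time stands still between calls to the robot, and variables do not carry over. Pictures are saved under pics/ and viewed, about 8 in all and at most 12, crops included, and the job is handed in when it is done.

Besides the shell and the picture viewer there is one more tool, called by a JSON object that holds its "fn" and its "kwargs", one argument or row to a line. carry_out: Moves the arm, as the interface text tells. Its arguments: {"type":"object","properties":{"plan":{"type":"array","items":{"type":"object","properties":{"tx":{"type":"number"},"ty":{"type":"number"},"tz":{"type":"number"},"twist":{"type":"number"}}}},"fingers":{"type":"number"},"force":{"type":"number"}},"required":["plan"]}

```bash
mkdir -p pics
cat > h.py <<'E'
import numpy as np, cv2
from plant import robot
from scipy.spatial.transform import Rotation as R
def world(im,T=None):
    d=im["depth"];h,w=d.shape;K=np.array(im["mtx"]);k=im["k1"]
    u,v=np.meshgrid(np.arange(w),np.arange(h))
    p=cv2.undistortPoints(np.stack([u,v],-1).reshape(-1,1,2).astype(float),K,np.array([k,0,0,0.])).reshape(h,w,2)
    P=np.dstack([p[...,0]*d,p[...,1]*d,d,np.ones_like(d)])
    T=np.array(im["extrinsics"]) if T is None else T
    W=(P@T.T)[...,:3]; W[d==0]=np.nan
    return W
def tcpT(s):
    T=np.eye(4);T[:3,:3]=R.from_quat(s["tcp_rot"]).as_matrix();T[:3,3]=s["position"];return T
E
python3 - <<'E'
from h import *
s=robot.get_state();print(s,robot.tip_extent)
print(tcpT(s).round(3))
for n in("scene","side"):
    im=robot.get_image(n);cv2.imwrite(f"pics/{n}0.png",im["image"]);np.save(f"{n}W.npy",world(im))
E
```

```text
{'time_s': 0.0, 'joint_pos': array([ 1.21398636e+00,  4.23867543e-01,  1.63071283e+00, -8.70335361e-06,
        1.08865495e+00, -1.89918953e-02]), 'dq': array([-0.00028529,  0.00057829,  0.00124522,  0.00131003,  0.00091512,
       -0.00116174]), 'tau': array([-8.99535535e-04, -5.57383561e+01, -2.81747192e+01,  4.49560696e-05,
        7.25381033e-03,  1.87084157e-05]), 'position': array([206.9250518 , 589.1714563 , 249.52005384]), 'tcp_rot': array([ 1.68104962e-01,  9.85768759e-01, -8.07599414e-04, -1.49637192e-04]), 'contact_force': array([-1.04690397,  0.38743193,  0.24160245]), 'torque': array([ 0.00563695, -0.00591796, -0.00581905]), 'grip_width': 85.61508949921333} 19.0
[[-9.43000e-01  3.31000e-01 -1.00000e-03  2.06925e+02]
 [ 3.31000e-01  9.43000e-01 -2.00000e-03  5.89171e+02]
 [ 0.00000e+00 -2.00000e-03 -1.00000e+00  2.49520e+02]
 [ 0.00000e+00  0.00000e+00  0.00000e+00  1.00000e+00]]
```

View pics/scene0.png

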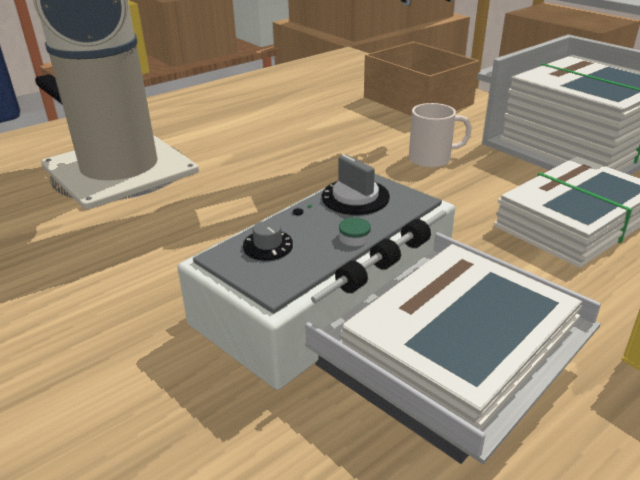

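The feeder is in mid-frame: the winged dial is at about (355,180), the speed dial at (268,238) and the tin at (354,232). Next I'll get positions from depth.

Run:
```python
from h import *
W=np.load("sceneW.npy");
for u,v in((355,170),(268,228),(354,228),(310,240),(340,195),(240,270)):print(u,v,W[v,u].round(1))
m=np.zeros(W.shape[:2],bool);m[150:200,325:390]=1;m&=(W[...,2]>130)&(W[...,2]<175)
P=W[m];print(len(P),P.mean(0),P.max(0),P.min(0))
c,e,_=cv2.minAreaRect(P[:,:2].astype(np.float32));print(c,e,_)
m=np.zeros(W.shape[:2],bool);m[215:245,250:285]=1;m&=(W[...,2]>122)&(W[...,2]<150)
P=W[m];print(len(P),P.mean(0),cv2.minEnclosingCircle(P[:,:2].astype(np.float32)))
# deck rectangle
m=(abs(W[...,2]-110)<5);m[:170]=0;m[310:]=0;m[:,:180]=0;m[:,460:]=0
print(cv2.minAreaRect(W[m][:,:2].astype(np.float32)))
```

```text
355 170 [520.8 122.1 157.8]
268 228 [537.7 -29.  138.8]
354 228 [590.   59.2 127.8]
310 240 [553.6  20.1 108.9]
340 195 [515.7 101.  126.2]
240 270 [551.9 -79.8 110.1]
1002 [519.74212956 125.20507725 150.29004423] [544.44988931 138.47602883 166.24796977] [485.12366425 120.40741076 130.02076126]
(514.7947387695312, 129.3873291015625) (18.067543029785156, 59.32334899902344) 89.87132263183594
609 [539.43452085 -32.09380238 134.0896132 ] ((534.2919921875, -28.67180061340332), 18.149272918701172)
((563.88916015625, 55.503204345703125), (181.9882354736328, 311.0508117675781), 7.178905010223389)
```

View pics/side0.png

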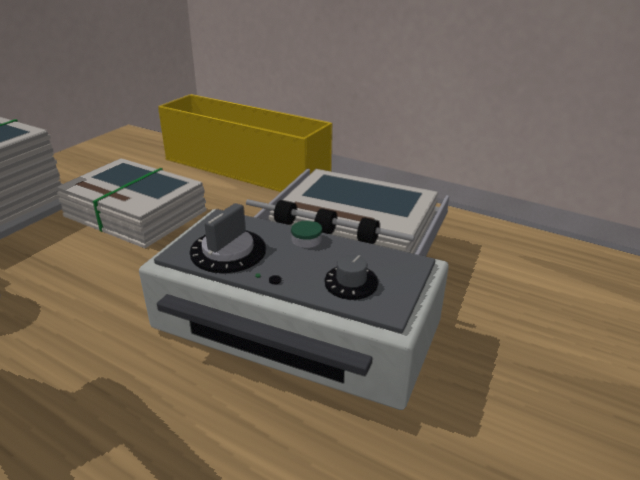

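The winged dial is at about (516,128) with its wing along world −x, so it is near 3.4 clicks. The feeder's yaw is about +7°. I'll move above the dial for a closer look.

{"fn": "carry_out", "kwargs": {
  "plan": [
    {"tx": -37,"ty": -27.7,"tz": -3},
    {"tx": -37,"ty": -27.7,"tz": -3},
    {"tx": -37,"ty": -27.7,"tz": -3},
    {"tx": -37,"ty": -27.7,"tz": -3},
    {"tx": -37,"ty": -27.7,"tz": -3},
    {"tx": -37,"ty": -27.7,"tz": -3},
    {"tx": -37,"ty": -27.7,"tz": -3},
    {"tx": -37,"ty": -27.7,"tz": -3},
    {"tx": -37,"ty": -27.7,"tz": -3},
    {"tx": -37,"ty": -27.7,"tz": -3},
    {"tx": -37,"ty": -27.7,"tz": -3},
    {"tx": -37,"ty": -27.7,"tz": -3},
    {"twist": -0.115},
    {"twist": -0.115},
    {"twist": -0.11},
    {},
    {}
  ],
  "fingers": 0,
  "force": 60
}}

```text
schema error: expected keys tx, ty, tz, twist
```

```bash
cat > look.py <<'E'
from h import *
import sys
s=robot.get_state();im=robot.get_image("wrist");T=tcpT(s)@np.array(im["hand_eye"])
cv2.imwrite(f"pics/{sys.argv[1]}.png",im["image"]);W=world(im,T);np.save("wristW.npy",W)
print(s["time_s"],s["position"],np.degrees(np.arctan2(T[1,0],T[0,0])),"toolx",np.degrees(np.arctan2(tcpT(s)[1,0],tcpT(s)[0,0])),s["joint_pos"].round(2))
xy=np.hypot(W[...,0]-516,W[...,1]-128)
for lo,hi,r in((155,172,45),(121,130,45)):
    m=(W[...,2]>lo)&(W[...,2]<hi)&(xy<r);P=W[m]
    if len(P)>20:
        print(lo,len(P),np.nanmedian(P,0),cv2.minAreaRect(P[:,:2].astype(np.float32)),cv2.minEnclosingCircle(P[:,:2].astype(np.float32)))
        v,u=np.where(m);print("px",u.mean(),v.mean())
E
python3 look.py w1
```

```text
0.1 [206.92570367 589.24233    249.61251279] 70.59404804499641 toolx 160.64759603918145 [ 1.21  0.42  1.63 -0.    1.09 -0.02]
```

View pics/w1.png

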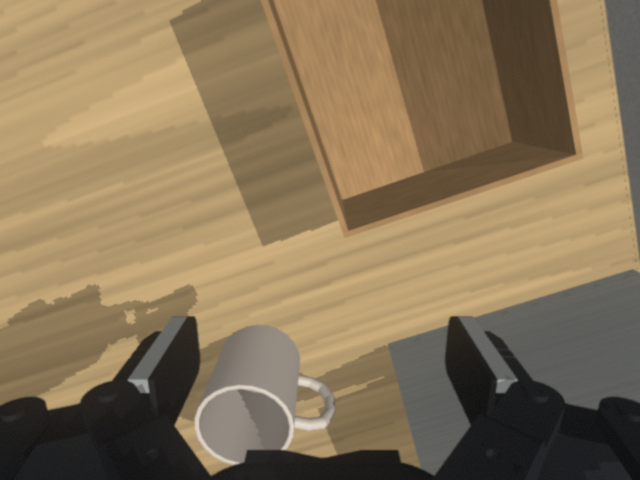

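The move was refused because every row needs all four keys, so the arm hasn't moved. This picture shows the mug at (250,400) and a box, with no dial in view. I'll resend it with full rows.

{"fn": "carry_out", "kwargs": {
  "plan": [
    {"tx": -37,"ty": -27.7,"tz": -3,"twist": 0},
    {"tx": -37,"ty": -27.7,"tz": -3,"twist": 0},
    {"tx": -37,"ty": -27.7,"tz": -3,"twist": 0},
    {"tx": -37,"ty": -27.7,"tz": -3,"twist": 0},
    {"tx": -37,"ty": -27.7,"tz": -3,"twist": 0},
    {"tx": -37,"ty": -27.7,"tz": -3,"twist": 0},
    {"tx": -37,"ty": -27.7,"tz": -3,"twist": 0},
    {"tx": -37,"ty": -27.7,"tz": -3,"twist": 0},
    {"tx": -37,"ty": -27.7,"tz": -3,"twist": 0},
    {"tx": -37,"ty": -27.7,"tz": -3,"twist": 0},
    {"tx": -37,"ty": -27.7,"tz": -3,"twist": 0},
    {"tx": -37,"ty": -27.7,"tz": -3,"twist": 0},
    {"tx": 0,"ty": 0,"tz": 0,"twist": -0.115},
    {"tx": 0,"ty": 0,"tz": 0,"twist": -0.115},
    {"tx": 0,"ty": 0,"tz": 0,"twist": -0.11},
    {"tx": 0,"ty": 0,"tz": 0,"twist": 0},
    {"tx": 0,"ty": 0,"tz": 0,"twist": 0}
  ],
  "fingers": 0,
  "force": 60
}}

```text
time_s: 2.28
position: [515.7, 128.9, 286.2]
tcp_rot: [-0.0, 1.0, -0.0, -0.0]
contact_force: [0.8, 0.5, 0.1]
grip_width: 85.6
```

```bash
python3 look.py w2
```

```text
2.275 [515.72891671 128.93813341 286.18643925] 89.95820193577414 toolx -179.98832418066476 [ 0.22  0.24  1.8  -0.    1.1  -1.35]
155 2276 [509.87614489 130.57979809 164.56880517] ((511.8401184082031, 130.76145935058594), (14.989877700805664, 57.30978012084961), 89.65401458740234) ((511.87890625, 129.24221801757812), 28.99051856994629)
px 324.93936731107203 228.9340949033392
121 4066 [510.07052628 126.74506723 126.73283068] ((512.1651611328125, 130.55978393554688), (60.99123764038086, 60.914485931396484), 45.63544464111328) ((510.9871826171875, 130.88096618652344), 31.806411743164062)
px 324.38686669945895 213.30103295622234
```

View pics/w2.png

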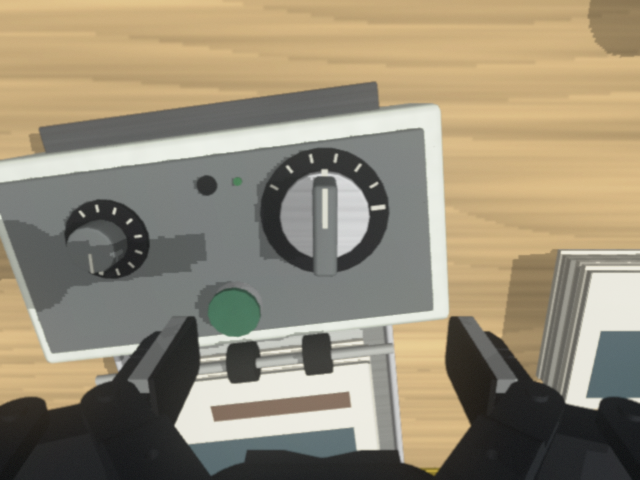

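The wing's pointer line is at the top (324,190), pointing along −x, midway between ticks 3 and 4. The thick stop tick is at (378,208), and the wing centre is at world (512,130.7). Now I'll descend and grip.

{"fn": "carry_out", "kwargs": {
  "plan": [
    {"tx": 3.7,"ty": 1.8,"tz": 30,"twist": 0},
    {"tx": 0,"ty": 0,"tz": 35,"twist": 0},
    {"tx": 0,"ty": 0,"tz": 37,"twist": 0},
    {"tx": 0,"ty": 0,"tz": 30,"twist": 0},
    {"tx": 0,"ty": 0,"tz": 0,"twist": 0},
    {"tx": 0,"ty": 0,"tz": 0,"twist": 0}
  ]
}}

```text
time_s: 3.08
position: [512.8, 130.9, 155.3]
tcp_rot: [-0.001, 1.0, 0.0, 0.001]
contact_force: [0.3, -0.7, 0.9]
grip_width: 85.4
```

{"fn": "carry_out", "kwargs": {
  "plan": [
    {"tx": 0,"ty": 0,"tz": 0,"twist": 0},
    {"tx": 0,"ty": 0,"tz": 0,"twist": 0},
    {"tx": 0,"ty": 0,"tz": 0,"twist": 0},
    {"tx": 0,"ty": 0,"tz": 0,"twist": 0},
    {"tx": 0,"ty": 0,"tz": 0,"twist": 0},
    {"tx": 0,"ty": 0,"tz": 0,"twist": 0},
    {"tx": 0,"ty": 0,"tz": 0,"twist": 0},
    {"tx": 0,"ty": 0,"tz": 0,"twist": 0}
  ],
  "fingers": 1,
  "force": 60
}}

```text
time_s: 4.08
position: [512.3, 130.5, 154.8]
tcp_rot: [-0.001, 1.0, -0.0, 0.0]
contact_force: [-2.1, -2.5, 5.1]
grip_width: 14.0
```

The grip is good, at 14 mm. Now I'll turn clockwise by about 1.40 rad and then check.

{"fn": "carry_out", "kwargs": {
  "plan": [
    {"tx": 0,"ty": 0,"tz": 0,"twist": 0.14},
    {"tx": 0,"ty": 0,"tz": 0,"twist": 0.14},
    {"tx": 0,"ty": 0,"tz": 0,"twist": 0.14},
    {"tx": 0,"ty": 0,"tz": 0,"twist": 0.14},
    {"tx": 0,"ty": 0,"tz": 0,"twist": 0.14},
    {"tx": 0,"ty": 0,"tz": 0,"twist": 0.14},
    {"tx": 0,"ty": 0,"tz": 0,"twist": 0.14},
    {"tx": 0,"ty": 0,"tz": 0,"twist": 0.14},
    {"tx": 0,"ty": 0,"tz": 0,"twist": 0.14},
    {"tx": 0,"ty": 0,"tz": 0,"twist": 0.14},
    {"tx": 0,"ty": 0,"tz": 0,"twist": 0},
    {"tx": 0,"ty": 0,"tz": 0,"twist": 0}
  ]
}}

```text
time_s: 5.58
position: [512.9, 131.1, 154.8]
tcp_rot: [0.642, 0.766, 0.001, 0.0]
contact_force: [1.4, 2.9, 4.8]
grip_width: 13.8
```

```bash
python3 look.py w3; python3 -c "
from plant import robot
s=robot.get_state();print(s['torque'],s['contact_force'],s['grip_width'])"
```

```text
5.575 [512.88041252 131.08392562 154.80180493] 10.001750014234393 toolx 100.05513572639424 [0.23 0.42 1.91 0.   0.81 0.05]
155 9963 [511.62479959 139.71904856 164.63635351] ((514.4125366210938, 132.50091552734375), (38.6837272644043, 57.17928695678711), 31.318689346313477) ((511.3373718261719, 131.03782653808594), 29.31039810180664)
px 322.51972297500754 348.282846532169
121 6992 [506.97367734 143.81211047 126.78458295] ((510.5834655761719, 140.35671997070312), (61.60080337524414, 46.36908721923828), 10.659358024597168) ((512.1965942382812, 132.36802673339844), 31.379547119140625)
px 322.28132151029746 278.59653890160183
[ 0.5233447  -0.27398647 -0.0215686 ] [3.02360444 3.50543384 5.47449756] 14.013596181349627
```

View pics/w3.png

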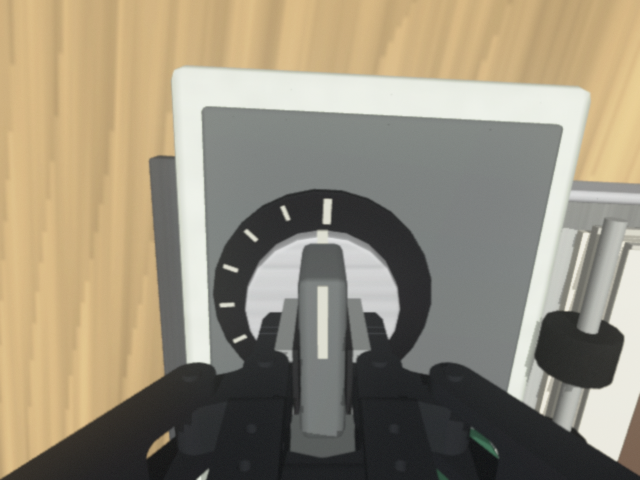

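The thick stop tick at (327,211) is almost in line with the pointer (323,236), about 3° short. I'll turn a little further and watch the torque for the stop.

{"fn": "carry_out", "kwargs": {
  "plan": [
    {"tx": 0,"ty": 0,"tz": 0,"twist": 0.04},
    {"tx": 0,"ty": 0,"tz": 0,"twist": 0.04},
    {"tx": 0,"ty": 0,"tz": 0,"twist": 0.04},
    {"tx": 0,"ty": 0,"tz": 0,"twist": 0},
    {"tx": 0,"ty": 0,"tz": 0,"twist": 0}
  ]
}}

```text
time_s: 6.25
position: [512.9, 131.1, 154.9]
tcp_rot: [0.685, 0.728, 0.0, 0.001]
contact_force: [1.0, 3.4, 5.8]
grip_width: 14.0
```

```bash
python3 look.py w4; python3 -c "
from plant import robot
s=robot.get_state();print(s['torque'],s['contact_force'],s['grip_width'])"
```

```text
6.25 [512.86432299 131.0673307  154.85356745] 3.4274279820026967 toolx 93.48063979471152 [ 0.23  0.42  1.91 -0.    0.81  0.17]
155 9907 [511.96576946 139.19542272 164.63740778] ((514.776123046875, 132.5235137939453), (37.97835922241211, 56.97446823120117), 27.85862159729004) ((512.1504516601562, 130.8818359375), 29.408145904541016)
px 322.13404663369334 347.84515998788737
121 7017 [517.60740985 143.88916463 126.77376797] ((511.9668884277344, 140.35601806640625), (61.251399993896484, 47.34606170654297), 2.6276354789733887) ((512.4752807617188, 132.45094299316406), 31.613195419311523)
px 324.10360552942853 278.34017386347443
[ 0.57891852 -0.18826542  2.23256149] [2.00479436 3.37120192 4.88969893] 14.371582236188916
```

View pics/w4.png

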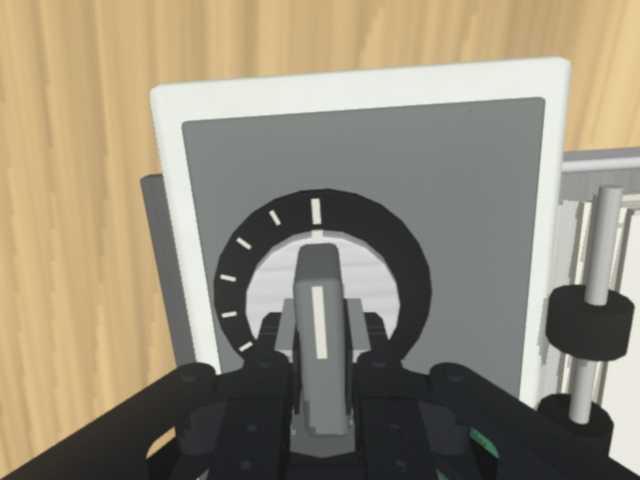

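The stop is reached: there's 2.2 N m at the wrist, the wing lines up with the thick tick at (316,211), and it has slipped about 4° in the pads. The stop lies at about 97.2° in world, so three clicks is about 169°. I'll turn back 1.31 rad.

{"fn": "carry_out", "kwargs": {
  "plan": [
    {"tx": 0,"ty": 0,"tz": 0,"twist": -0.131},
    {"tx": 0,"ty": 0,"tz": 0,"twist": -0.131},
    {"tx": 0,"ty": 0,"tz": 0,"twist": -0.131},
    {"tx": 0,"ty": 0,"tz": 0,"twist": -0.131},
    {"tx": 0,"ty": 0,"tz": 0,"twist": -0.131},
    {"tx": 0,"ty": 0,"tz": 0,"twist": -0.131},
    {"tx": 0,"ty": 0,"tz": 0,"twist": -0.131},
    {"tx": 0,"ty": 0,"tz": 0,"twist": -0.131},
    {"tx": 0,"ty": 0,"tz": 0,"twist": -0.131},
    {"tx": 0,"ty": 0,"tz": 0,"twist": -0.131},
    {"tx": 0,"ty": 0,"tz": 0,"twist": 0},
    {"tx": 0,"ty": 0,"tz": 0,"twist": 0},
    {"tx": 0,"ty": 0,"tz": 0,"twist": 0}
  ]
}}

```text
time_s: 7.92
position: [512.3, 130.6, 154.8]
tcp_rot: [0.103, 0.995, -0.0, 0.0]
contact_force: [-0.2, 1.0, 7.6]
grip_width: 13.7
```

```bash
python3 look.py w5; python3 -c "
from plant import robot
s=robot.get_state();print(s['torque'],s['contact_force'],s['grip_width'])"
```

```text
7.925 [512.29577386 130.57968103 154.79241301] 78.14542104912675 toolx 168.19890811111935 [ 0.23  0.42  1.91 -0.    0.81 -1.14]
155 9976 [503.63741619 131.51893524 164.64940065] ((510.6358947753906, 128.46084594726562), (38.49623489379883, 57.46061706542969), 56.32875442504883) ((512.0613403320312, 131.17320251464844), 29.549440383911133)
px 322.43564554931834 348.6765236567763
121 7013 [499.17613849 136.76061166 126.78701686] ((502.52734375, 132.37327575683594), (61.681949615478516, 46.24125671386719), 78.67385864257812) ((510.6246337890625, 130.82435607910156), 31.410411834716797)
px 322.2998716669043 278.56666191358903
[0.15808417 0.07497596 0.01975363] [-0.97486205 -0.04096016  8.25374232] 13.950142192182302
```

View pics/w5.png

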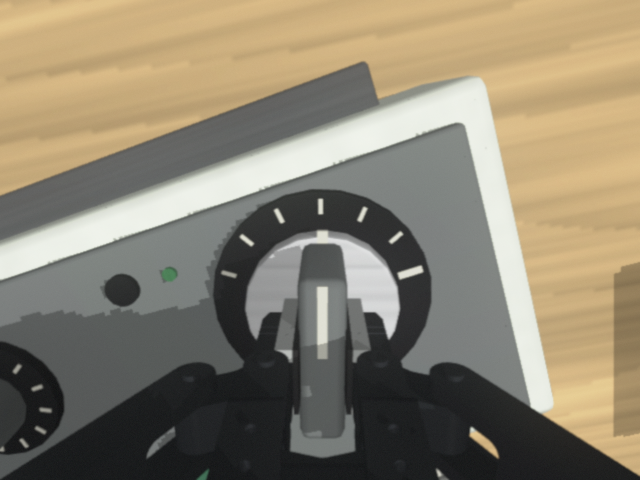

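The pointer (322,236) is on a tick at (320,207). Counting from the thick stop tick (410,272): (396,237), (362,213), (320,207), so this is the third click. Now I'll release and rise. Clear of the dial, I'll look again.

{"fn": "carry_out", "kwargs": {
  "plan": [
    {"tx": 0,"ty": 0,"tz": 0,"twist": 0},
    {"tx": 0,"ty": 0,"tz": 0,"twist": 0},
    {"tx": 0,"ty": 0,"tz": 0,"twist": 0},
    {"tx": 0,"ty": 0,"tz": 0,"twist": 0},
    {"tx": 0,"ty": 0,"tz": 0,"twist": 0},
    {"tx": 0,"ty": 0,"tz": 0,"twist": 0},
    {"tx": 0,"ty": 0,"tz": 0,"twist": 0},
    {"tx": 0,"ty": 0,"tz": 0,"twist": 0},
    {"tx": 0,"ty": 0,"tz": -15,"twist": 0},
    {"tx": 0,"ty": 0,"tz": -35,"twist": 0},
    {"tx": 0,"ty": 0,"tz": -40,"twist": 0},
    {"tx": 0,"ty": 0,"tz": -40,"twist": 0},
    {"tx": 0,"ty": 0,"tz": 0,"twist": 0},
    {"tx": 0,"ty": 0,"tz": 0,"twist": 0},
    {"tx": 0,"ty": 0,"tz": 0,"twist": 0}
  ],
  "fingers": 0
}}

```text
time_s: 9.85
position: [511.4, 130.5, 283.3]
tcp_rot: [0.104, 0.995, -0.0, -0.001]
contact_force: [0.5, 0.2, -0.8]
grip_width: 85.1
```

```bash
python3 look.py w6
```

```text
9.85 [511.38523949 130.5153587  283.27637814] 78.04087181756198 toolx 168.09428230799202 [ 0.23  0.24  1.81 -0.    1.09 -1.14]
155 2299 [509.88656612 131.06391288 164.57261826] ((511.8389892578125, 130.54771423339844), (14.922833442687988, 57.31460189819336), 78.35662841796875) ((511.84100341796875, 130.18621826171875), 29.065513610839844)
px 323.01913875598086 237.64810787298825
121 4116 [509.9483499  135.18273092 126.80041555] ((512.2511596679688, 130.5541229248047), (60.98416519165039, 60.87297821044922), 32.75148010253906) ((511.2466735839844, 130.8249969482422), 31.689233779907227)
px 322.98372206025266 220.80806608357628
```

View pics/w6.png

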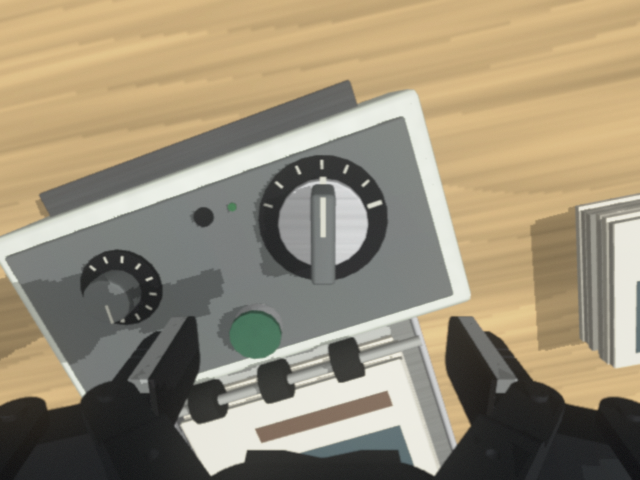

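The pointer at (323,190) is on the third tick (322,163) from the thick stop tick (375,205). The wing's axis is at 168.4°, the gripper is clear, and the speed dial at (120,290) hasn't moved. I'll hand the job in.

```bash
python3 -c "
from plant import robot
print(robot.finish_job())"
```

```text
the job is handed in; nothing more can be done
None
```

I turned the winged dial clockwise to its stop, then back three clicks, let go, and raised the gripper about 128 mm clear. The job was handed in at about 10 s of the 42 s allowed.

- **Stop:** the wrist torque rose to 2.2 N m with the pointer on the thick stop tick. The wing slipped about 4° in the pads as it met the stop.
- **Final position:** the last picture shows the pointer on the third tick from the stop. The wing's measured direction is 168.4° against a stop at about 97.2°, so about 71° where 72° was wanted.
- **Clearance:** the contact force read about zero after release. The gripper never went near the speed dial, and it looked unchanged, judged by eye only.
- **Refused call:** my first move call was rejected for missing keys and I resent it in full; nothing moved in between.

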